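# Reset and start the dust extractor, then switch on the bench grinder

## Task

The dust extractor has tripped out, so nobody can grind: push its popped-out breaker button in until it stays in, press the extractor's start button right down and let it come back, and only after that switch the bench grinder on by pressing the raised half of its rocker fully down. Use the fingertips to press only: leave the extractor's mushroom-headed stop button alone, and do not pick up or shift anything lying on the bench or on the machines.

Things in the scene. Friction and masses are not known exactly. Their poses are not given: they have to be found in the camera images.
- extractor: Bench dust extractor, fixed: grey steel cabinet 260 mm deep (its x), 310 wide (y), 160 high. Origin: footprint centre, on the bench. Louvred front is its -x side. Rear half of the top is flat; the front half is a control panel sloping down 15 degrees to 125 mm at the front. In a row along y: breaker at +85 mm, start at 0, mushroom stop at -80. Behind the row: gauge, lamp, plate, under 13 mm tall.
- breaker_top (a point): Centre of the flat end of the extractor's breaker button: a slim black plunger 16 mm across in a steel collar 29 mm across. z points out of the panel; push along -z. Its end stands 18 mm above the panel when tripped, 10 mm when in; the collar is 8 mm high, so flat fingertips wider than the plunger can still push it home.
- breaker (a joint): How far the breaker is pushed in: 0 to 1 mm popped out at the start, 8 mm (0.008) fully in. No spring: it takes about 3.5 N and stays where it is left.
- start_top (a point): Centre of the flat top of the extractor's start button: black, round, flat, 30 mm across, in a steel bezel 40 mm across and 11 mm high. z points out of the panel; press along -z. Its top stands 22 mm above the panel at rest, 16 mm when right down.
- start (a joint): How far the start button is pressed: 0 at rest, 6 mm (0.006) right down. Spring return: 1.5 N to begin, 5 N right down.
- stop_top (a point): Centre of the domed top of the extractor's stop button: a black mushroom head 41 mm across in a like bezel, its top 36 mm above the panel. Not to be pressed.
- stop (a joint): How far the stop button is pressed: 0 at rest, 6 mm (0.006) right down. Spring return like the start button's.
- grinder: Bench grinder, fixed: dark cast body, two 150 mm wheels in guards, 300 mm wide (its y), shields 265 mm high. Origin: on the bench under its base. Front (-x): a switch nose 120 mm wide slopes down 18 degrees from 80 mm high at x -65 to 48 mm at x -165, rocker in its middle. Motor's front at x -3 mm; guards, rests and eye shields lie beyond 80 mm either side and behind x -65.
- rocker_on (a point): On the face of the rocker's ON half (white bar, grinder's -y side), 19 mm from the pivot. Rocker: flat black plate 60 (along grinder's y) x 30 x 8 mm, pivoted at its middle 12 mm above the slope, in a frame 5 mm high. z: outward normal of the rocker's own face, x: its pivot line, up the slope. At the start this half is raised 9 degrees: this point is 19 mm above the slope, 13 when on.
- rocker_off (a point): Like point on the rocker's OFF half (marked with a white ring), to the grinder's +y side; it lies low at the start and stands raised when the grinder is on.
- rocker (a joint): Angle of the rocker: 0 to 0.02 rad off (ON half raised), 0.32 rad fully on (ON half down). No spring: stiff by about 0.035 N m (1.8 N at the ON point, 3.5 N half-way to the pivot), it stays where it is left.
- tin: Steel tin 62 mm across, 70 mm high, standing on the flat rear top of the extractor on its +y side. Origin: centre of its underside. Loose; not to be moved.
- discs: Stack of grinding discs 115 mm across, 18 mm high, lying on the flat rear top of the extractor on its -y side. Origin: centre of its underside. Loose; not to be moved.
- anglegrinder: Cordless angle grinder, 300 mm long and 75 mm high, lying on the bench on the right. Origin: under the middle of its body; body along its x. Loose; not to be moved.
- wrench: Steel wrench 200 mm long lying on the bench in front of the gap between the machines, along its x. Loose; not to be moved.
- brush: Hand brush 220 mm long lying on the bench on the left, along its x. Loose; not to be moved.
- tape: Tape measure, 66 mm square, 37 mm high, on the bench on the left. Loose; not to be moved. Other fixed things near by: left of the machines (beyond y = 0.49 m) a black carry case 230 mm high, at the far right a vise 160 mm high, along the back bins under 80 mm high.
- bottle: Slim oil bottle 44 mm across, 120 mm high, standing on the bench in the gap between the two machines. Origin: centre of its underside. Loose; not to be moved.

How it is judged:
By the outcome, as a careful person would: the job done as asked, in the order asked, and still so for the second after the job is handed in, with the robot touching nothing.
It also fails if it takes over 69 s, if anything falls off the work surface, if the arm or the gripper's body presses on something with over 40 N, if the wrist force passes 120 N, or if a joint passes its speed limit or range.

## Robot

A 6-joint arm with a two-finger parallel gripper is mounted at the origin on the work surface. World frame = base frame: x ahead of the robot, y to its left, z up, the work surface at z = 0. Lengths are in mm, angles in rad, forces in N, time in s.
With the tool pointing down it reaches from about 275 to 850 mm from the base axis. Payload 5.2 kg.
Tool frame: the origin (TCP) lies on the centre line of the jaws, within the pads' length; the fingertips stand 14 mm ahead of it and the grasp point (between the pads) lies 5 mm behind it (bot.tcp_to_tips is the distance from the TCP to the fingertips, in mm); x points along the fingers, y is the direction in which the jaws open and shut, and the axes are right-handed (so a half turn about x gives the same grasp; the last joint's range is limited). The gripper opens to 85 mm and grips with 20 to 120 N. Pads are 22 mm wide; open, the fingers measure 114 mm over their backs; the gripper's body (76 mm by 85 mm) begins 54 mm behind the grasp point. The pads swing forward as they close: fully open they stand 13 mm farther back than shut.
Start: joints at [1.023, 0.259, 1.535, -0, 1.348, -0.203], TCP at [185.883, 517.641, 245.31] pointing down, gripper open.
Joint ranges: [-3.14, 3.14], [-0.91, 2.08], [0.19, 2.58], [-1.22, 4.36], [0.22, 2.71], [-3.12, 3.12]. Speed limits (rad/s): [2.57, 2.57, 3.14, 3.14, 3.14, 3.14].

## Interface

Orientations are given as a unit quaternion [x, y, z, w].
In Python, from workcell import bot gives the robot as it stands.
- The arm moves only by the tool arm_command, never from a script. Its arguments are lists of equal length, an entry for each row: "dr": the turn, a rotation vector about the tool's x, y, z in degrees, a list of three; "xyz": the shift along the tool's x, y, z in cm, a list of three; "hand": the opening, from 0 (shut) to 1 (fully open). A call has 1 to 5 rows; each row is the pose to reach, as a shift and turn from the pose commanded when the call began, along the tool's axes at that moment; what a row does not reach only later rows make up. A row lasts 1/8 s, in which the tool goes at most 62.5 mm and 10.7 degrees, less where a joint would pass 70% of its speed; a pose out of reach is approached as far as the arm can. A call with a gripper value outside its range is refused whole. The fingers move at their own pace and stop on an object; the grip force is fixed at half the most. Time passes only in rows, so rows that repeat a pose let the fingers close. It gives the time, the measured TCP pose, the force and the opening at its end, in the units of the state.
- bot.sense(): the state, without advancing time (a new reading comes with each control period).
- bot.grab_frame(name): name is "scene" or "top"; returns the picture (384x512x3 uint8, red, green, blue); there is no depth.
- bot.camera_info(name): a dict with "mtx" (3x3 intrinsics, pixels), "extrinsics" (4x4, takes a point from camera to world coordinates). Camera axes: x right, y up, looking along -z (the intrinsics and any distortion apply to the point x, -y, -z); pixel columns grow to the right and rows downward; lengths in mm; the calibration is good to about 2 mm. A picture is of the moment at which its call begins. camera_info takes no time and is no camera call.
- bot.close_job(): hands the job in, once; it reports no verdict.
The state is a dict: "t": time; "joints": joint angles; "dq": joint speeds; "joint_torque": joint torques, N m; "ee_pos": TCP position; "ee_rot": TCP orientation; "force": force on the tool from outside, world axes, zero at the start; "torque": the same for the moment, N m; "finger_gap": finger opening in mm.
Only numpy, scipy, OpenCV 4.12 (cv2) and the standard library are available. Lean on these libraries where they do the work, as an engineer would, in place of code of your own. Each camera call takes 0.05 s, during which the arm holds its last target. There are 200 camera calls.

## Working session

There is one attempt and no reset: what is moved stays moved. The work goes in short steps, Python scripts to look and compute and a tool call to move; the robot and the scene stay as the last step left them, time stands still between calls to the robot, and variables do not carry over. Pictures are saved under pics/ and viewed, about 8 in all and at most 12, crops included, and the job is handed in when it is done.

Besides the shell and the picture viewer there is one more tool, called after ">>>" as name(argument=value, ...), one argument or row to a line, values as JSON. arm_command: Moves the arm, as the interface text tells. Its arguments: {"type":"object","properties":{"dr":{"type":"array","items":{"type":"array","items":{"type":"number"}}},"xyz":{"type":"array","items":{"type":"array","items":{"type":"number"}}},"hand":{"type":"array","items":{"type":"number"}}},"required":["dr","xyz","hand"]}

```bash
mkdir -p pics; python3 - <<'E'
from workcell import bot
import cv2,numpy as np
print(bot.sense())
for n in("scene","top"):
    im=bot.grab_frame(n); c=bot.camera_info(n); print(n,c)
    cv2.imwrite(f"pics/{n}0.png",im[...,::-1])
    cv2.imwrite(f"pics/{n}0b.png",cv2.resize(im[...,::-1],(800,600),interpolation=cv2.INTER_CUBIC))
E
```

```text
{'t': 0.0, 'joints': array([ 1.02319771e+00,  2.59332349e-01,  1.53611719e+00, -1.15588555e-05,
        1.34805405e+00, -2.02781197e-01]), 'dq': array([-2.54368305e-05, -5.83386346e-04,  8.75558907e-04,  3.50222982e-04,
       -3.45584498e-04, -7.01224684e-04]), 'joint_torque': array([-3.82101853e-04, -4.46025574e+01, -2.90574914e+01, -2.89533391e-04,
        1.17658102e-02,  1.79281801e-05]), 'ee_pos': array([185.59989431, 517.1671632 , 244.46675377]), 'ee_rot': array([ 0.12067727,  0.69686721, -0.12193744,  0.69637946]), 'force': array([-0.48252254,  0.36177269, -0.17278064]), 'torque': array([ 0.04596962, -0.03645736,  0.01551145]), 'finger_gap': 85.7468020373927}
scene {'mtx': array([[355.80832614,   0.        , 253.00006101],
       [  0.        , 355.80832614, 191.47272227],
       [  0.        ,   0.        ,   1.        ]]), 'extrinsics': array([[-7.49748858e-01, -5.64687519e-01,  3.44970516e-01,
         9.21308462e+02],
       [ 6.61675037e-01, -6.33516777e-01,  4.01051915e-01,
         4.90694998e+02],
       [-7.92440131e-03,  5.28946594e-01,  8.48618115e-01,
         1.10190473e+03],
       [ 0.00000000e+00,  0.00000000e+00,  0.00000000e+00,
         1.00000000e+00]])}
top {'mtx': array([[399.4085702 ,   0.        , 257.1121979 ],
       [  0.        , 399.4085702 , 189.57212897],
       [  0.        ,   0.        ,   1.        ]]), 'extrinsics': array([[-2.68549211e-02,  9.81286756e-01, -1.90670176e-01,
         2.91530394e+02],
       [-9.99362313e-01, -2.18643890e-02,  2.82296941e-02,
         2.72216565e+01],
       [ 2.35325381e-02,  1.91306694e-01,  9.81248169e-01,
         1.30473327e+03],
       [ 0.00000000e+00,  0.00000000e+00,  0.00000000e+00,
         1.00000000e+00]])}
```

View pics/scene0b.png

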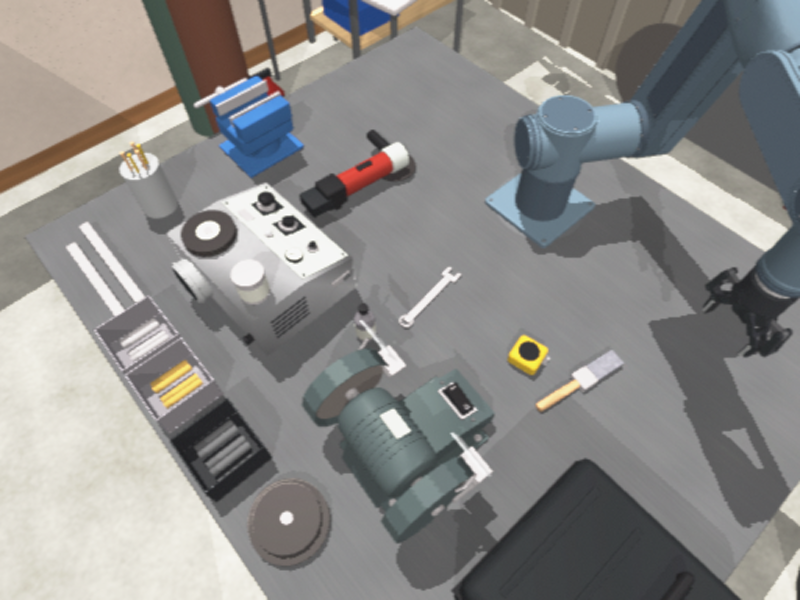

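View pics/top0b.png

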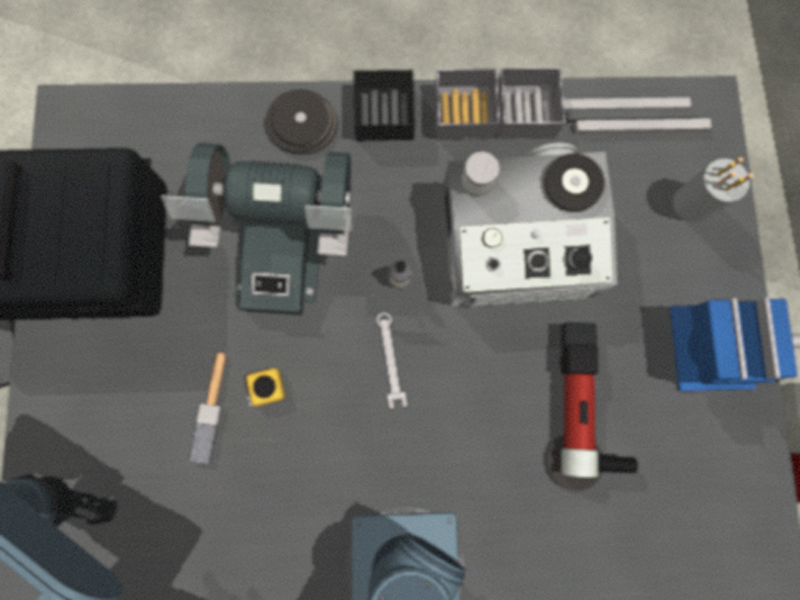

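The scene view shows the extractor with breaker (~312,246), start (~289,222) and stop (~265,200), and the grinder rocker (~459,399). In the top view these are at (493,264), (537,262), (578,260) and (270,285). All four are 800x600 pixels. Next I'll zoom in.

```bash
python3 - <<'E'
import cv2,numpy as np
s=cv2.imread("pics/scene0.png");t=cv2.imread("pics/top0.png")
def c(im,x,y,w=66,h=50,k=6): 
    o=cv2.resize(im[y:y+h,x:x+w],None,fx=k,fy=k,interpolation=cv2.INTER_CUBIC)
    for i in range(0,w,10): cv2.putText(o,str(x+i),(i*k,8),0,.3,(0,0,255)); cv2.line(o,(i*k,10),(i*k,14),(0,0,255))
    for i in range(0,h,10): cv2.putText(o,str(y+i),(0,i*k+4),0,.3,(0,0,255))
    return o
m=np.vstack([np.hstack([c(s,155,115),c(s,262,230)]),np.hstack([c(t,320,140),c(t,150,160)])])
cv2.imwrite("pics/m1.png",m)
E
```

```text
(no output)
```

View pics/m1.png

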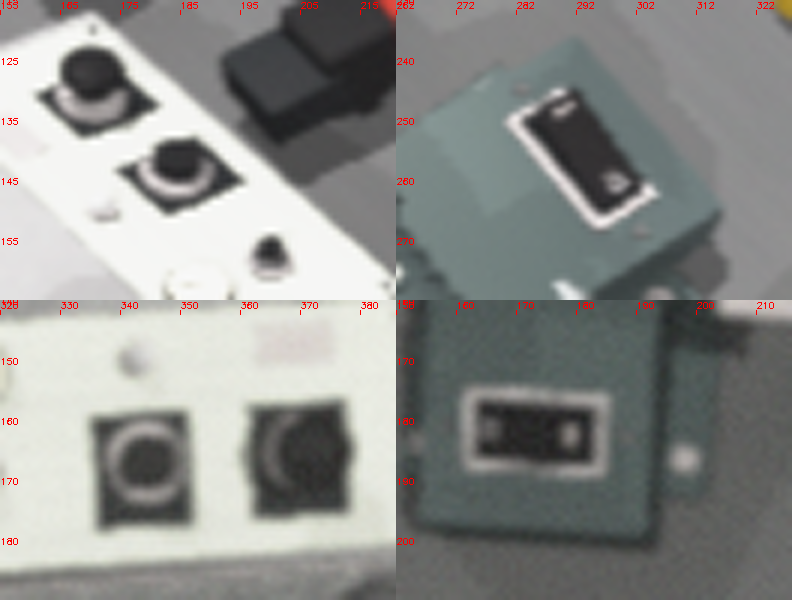

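The crops show these positions in original pixels:

| Feature | Scene | Top |
|---|---|---|
| Breaker end | (199.8,155.5) | (315.5,169) |
| Start cap | (185,140.4) | (344.2,166.8) |
| Stop | (170.3,126.3) | (371.7,165) |
| Rocker ON bar | (290.2,247.8) | (179,182) |

In the scene view the rocker frame corners are (280.2,250.3), (291,244.5), (305.7,262) and (296,268).

```bash
cat > h.py <<'E'
from workcell import bot
import numpy as np,cv2
C={n:bot.camera_info(n) for n in("scene","top")}
def ray(n,u,v):
    m=C[n]["mtx"];E=C[n]["extrinsics"]
    d=np.array([(u-m[0,2])/m[0,0],-(v-m[1,2])/m[1,1],-1.]);d=E[:3,:3]@d
    return E[:3,3],d/np.linalg.norm(d)
def tri(a,b):
    o1,d1=ray("scene",*a);o2,d2=ray("top",*b)
    s=np.linalg.lstsq(np.c_[d1,-d2],o2-o1,rcond=None)[0]
    p,q=o1+s[0]*d1,o2+s[1]*d2
    return (p+q)/2,np.linalg.norm(p-q)
def plane(n,px,z):
    o,d=ray(n,*px);return o+d*(z-o[2])/d[2]
def proj(n,p):
    E=C[n]["extrinsics"];c=E[:3,:3].T@(np.array(p)-E[:3,3]);m=C[n]["mtx"]
    return m[0,0]*c[0]/-c[2]+m[0,2],m[1,2]-m[1,1]*c[1]/-c[2]
E
python3 - <<'E'
from h import *
np.set_printoptions(precision=1,suppress=True)
P={"brk":((199.8,155.5),(315.5,169)),"start":((185,140.4),(344.2,166.8)),"stop":((170.3,126.3),(371.7,165)),
"on":((290.2,247.8),(179,182.2)),"off":((302.6,260.3),(165.3,181.9))}
R={k:tri(*v) for k,v in P.items()}
for k,v in R.items(): print(k,v[0],"gap %.1f"%v[1])
print(np.linalg.norm(R["brk"][0]-R["start"][0]),np.linalg.norm(R["stop"][0]-R["start"][0]))
S=[(280.2,250.3),(296,268),(305.7,262),(291,244.5)]
T=[(185.3,175.8),(161,174.7),(161.5,188),(185,189)]
for a,b in zip(S,T): p,g=tri(a,b);print("frame",p,"%.1f"%g)
# dark masks
t=cv2.imread("pics/top0.png")
w=cv2.inRange(t,(190,190,190),(255,255,255))[120:200,280:400]
n,l,st,ce=cv2.connectedComponentsWithStats(w)
i=1+np.argmax(st[1:,4]);print(st[i])
c=max(cv2.findContours((l==i).astype(np.uint8),0,2)[0],key=cv2.contourArea)
r=cv2.minAreaRect(c);print("panel rect",r, cv2.boxPoints(r)+[280,120])
# nose in top: extents
for p,z in(((150.5+4/6,198),48),((192.8,200.5),48)): print("nose corner",plane("top",p,z))
g=cv2.cvtColor(t,6); print(g[160:178,308:324])
E
```

```text
brk [ 574.4 -182.2  153.5] gap 1.9
start [ 576.4 -265.5  160.1] gap 1.7
stop [ 579.2 -346.8  166. ] gap 0.3
on [557.1 236.2  81.6] gap 3.2
off [557.9 284.3  74.3] gap 13.1
83.54749652101725 81.56641959898434
frame [580.8 218.5  67.5] 2.1
frame [585.5 293.2  72.2] 0.1
frame [545.2 295.3  56.3] 2.6
frame [539.2 222.5  56.5] 6.1
[  14   19   98   47 3027]
panel rect ((63.10636520385742, 41.980613708496094), (41.638206481933594, 95.99779510498047), 86.37850952148438) [[293.9 144.2]
 [389.7 138.2]
 [392.3 179.7]
 [296.5 185.8]]
nose corner [516. 328.  48.]
nose corner [504.9 196.4  48. ]
[[230 231 232 230 229 226 223 222 220 221 222 221 224 229 230 230]
 [232 231 232 232 231 229 228 227 226 226 227 228 228 231 230 232]
 [231 232 233 234 231 232 231 229 229 228 228 228 232 229 231 230]
 [231 232 231 231 227 225 225 229 227 228 230 228 230 231 232 231]
 [230 231 230 226 217 195 195 199 208 214 221 228 228 230 231 227]
 [229 230 228 221 198 169 148 148 164 178 198 221 228 230 229 229]
 [231 230 220 201 176 140 111  99 105 125 161 196 223 229 231 232]
 [233 228 211 183 149 115  85  69  69  89 119 172 211 228 233 235]
 [233 232 210 168 128  93  74  62  61  67 100 151 199 225 231 232]
 [234 229 207 164 126  89  70  58  61  66 100 154 200 224 231 230]
 [234 228 209 171 146 115  87  65  66  87 122 170 206 226 230 232]
 [233 231 217 188 165 142 112  94  99 121 161 198 216 227 230 232]
 [232 231 225 207 183 164 148 135 140 168 193 213 220 226 230 232]
 [231 233 230 227 204 190 180 178 187 205 214 222 223 225 230 231]
 [234 233 233 233 228 221 218 211 217 219 222 220 223 225 228 231]
 [233 234 233 234 233 232 228 226 225 223 223 221 223 223 229 230]
 [234 234 232 231 234 233 233 230 229 226 223 222 223 226 228 230]
 [232 232 231 231 233 233 232 232 231 229 228 227 226 228 229 231]]
```

```bash
cat >> h.py <<'E'
from scipy.spatial.transform import Rotation as Ro
def ori(yaw,slope,flip,tilt=0):
    # tool x into the slope; tool y up the slope (flip -> down); yaw, slope deg
    a=Ro.from_euler("ZY",[yaw,-slope],degrees=True).as_matrix()  # cols: up-slope(x), y, normal
    # rotated about local y by -slope: x -> up
    X=-a[:,2];Y=a[:,0]*(-1 if flip else 1)
    M=np.c_[X,Y,np.cross(X,Y)]
    return Ro.from_matrix(M),a
def plan(p0,q0,tip,R,back=0):
    """shift(cm)/turn(deg) from commanded pose p0,q0 to put tips `back` mm behind tip point"""
    q0=q0 if isinstance(q0,Ro) else Ro.from_quat(q0)
    p=np.array(tip)-R.apply([1,0,0])*(back+14)
    return q0.inv().apply(p-np.array(p0))/10,np.degrees((q0.inv()*R).as_rotvec()),p
E
python3 - <<'E'
from h import *
np.set_printoptions(precision=2,suppress=True)
print(bot.tcp_to_tips)
s=bot.sense();q=Ro.from_quat(s["ee_rot"]);print(q.as_matrix())
for nm,c in(("top",(173.2,181.9)),("scene",(293.2,256.2))): print("frame centre z=68",nm,plane(nm,c,68))
print("off",tri((298.5,260),(165.3,181.9)))
for f in(0,1):
    R,a=ori(1.9,15,f);print(a[:,2]);print(f,plan([185.883,517.641,245.31],q,[574.8,-181.8,153],R,40))
print("tin top",plane("top",(481/1.5625,165/1.5625),230),"bottle",plane("top",(401/1.5625,268/1.5625),120))
E
```

```text
14.0
[[-0.    0.34  0.94]
 [-0.    0.94 -0.34]
 [-1.   -0.   -0.  ]]
frame centre z=68 top [562.36 255.44  68.  ]
frame centre z=68 scene [563.88 259.97  68.  ]
off (array([561.91, 279.82,  71.47]), np.float64(0.8013477342228107))
[-0.26 -0.01  0.97]
0 (array([  4.08, -53.19,  58.95]), array([67.94, -8.9 , 13.27]), array([ 560.83, -182.26,  205.16]))
[-0.26 -0.01  0.97]
1 (array([  4.08, -53.19,  58.95]), array([-110.91,  -14.71,   -9.87]), array([ 560.83, -182.26,  205.16]))
tin top [ 742.45 -155.81  230.  ] bottle [577.84  -6.93 120.  ]
```

```bash
sed -i 's/Y=a\[:,0\]\*(-1 if flip else 1)/Y=a[:,1]*(-1 if flip else 1)/' h.py
python3 - <<'E'
from h import *
np.set_printoptions(precision=2,suppress=True)
s=bot.sense();q=Ro.from_quat(s["ee_rot"])
R,a=ori(1.9,15,0);print(R.as_matrix());print(plan([185.883,517.641,245.31],q,[574.8,-181.8,153],R,40))
E
```

```text
[[ 0.26 -0.03  0.97]
 [ 0.01  1.    0.03]
 [-0.97 -0.    0.26]]
(array([  4.08, -53.19,  58.95]), array([-21.52, -14.86,   2.92]), array([ 560.83, -182.26,  205.16]))
```

>>> arm_command(
  dr=[
    [0, 0, 0],
    [0, 0, 0],
    [0, 0, 0],
    [0, 0, 0],
    [0, 0, 0],
  ],
  xyz=[
    [0, -3.5, 3.9],
    [0, -7, 7.8],
    [0, -10.5, 11.7],
    [0, -14, 15.6],
    [0, -17.5, 19.5],
  ],
  hand=[0, 0, 0, 0, 0],
)

```text
t: 0.72
ee_pos: [310.6, 285.5, 245.1]
ee_rot: [0.121, 0.697, -0.121, 0.697]
force: [1.0, 0.5, 0.4]
finger_gap: 0.0
```

>>> arm_command(
  dr=[
    [0, 0, 0],
    [0, 0, 0],
    [0, 0, 0],
    [0, 0, 0],
    [0, 0, 0],
  ],
  xyz=[
    [0, -3.6, 4],
    [0, -7.2, 8],
    [0, -10.8, 12],
    [0, -14.4, 16],
    [0, -18, 20],
  ],
  hand=[0, 0, 0, 0, 0],
)

```text
t: 1.35
ee_pos: [438.0, 48.4, 245.2]
ee_rot: [0.121, 0.697, -0.121, 0.697]
force: [0.7, 0.9, 0.2]
finger_gap: 0.1
```

>>> arm_command(
  dr=[
    [0, 0, 0],
    [-5.4, -3.7, 0.7],
    [-10.8, -7.4, 1.5],
    [-16.1, -11.2, 2.2],
    [-21.5, -14.9, 2.9],
  ],
  xyz=[
    [0, -3.5, 3.9],
    [0, -7, 7.8],
    [0, -10.6, 11.7],
    [0, -14.2, 15.6],
    [0, -17.7, 19.4],
  ],
  hand=[0, 0, 0, 0, 0],
)

```text
t: 1.98
ee_pos: [560.8, -183.6, 245.1]
ee_rot: [-0.011, 0.607, 0.014, 0.794]
force: [0.5, 0.1, -0.2]
finger_gap: 0.1
```

```bash
python3 - <<'E'
from h import *
np.set_printoptions(precision=2,suppress=True)
ims=[bot.grab_frame(n)[...,::-1] for n in("scene","top")]
s=bot.sense();print(s["t"],s["ee_pos"],s["force"],s["finger_gap"],s["joints"])
R,a=ori(1.9,15,0)
print(plan(s["ee_pos"],s["ee_rot"],[574.8,-181.8,153],R,40)[:2],plan(s["ee_pos"],s["ee_rot"],[574.8,-181.8,153],R,0)[0])
tip=s["ee_pos"]+Ro.from_quat(s["ee_rot"]).apply([14,0,0]);print(tip,[proj(n,tip) for n in C])
cv2.imwrite("pics/m2.png",np.hstack([cv2.resize(ims[0][100:200,130:230],(400,400),interpolation=2),cv2.resize(ims[1][110:210,280:380],(400,400),interpolation=2)]))
E
```

```text
2.075 [ 561.01 -186.98  244.52] [-0.43  0.48  0.54] -0.018929365011819112 [-0.6   0.19  1.65  0.17  1.09 -2.27]
(array([ 3.8 ,  0.47, -1.03]), array([-0.17,  0.15,  0.09])) [ 7.8   0.48 -1.04]
[ 564.66 -186.88  231.  ] [(np.float64(198.38545988801408), np.float64(138.1298593069116)), (np.float64(322.26944360949545), np.float64(165.39600344240338))]
```

View pics/m2.png

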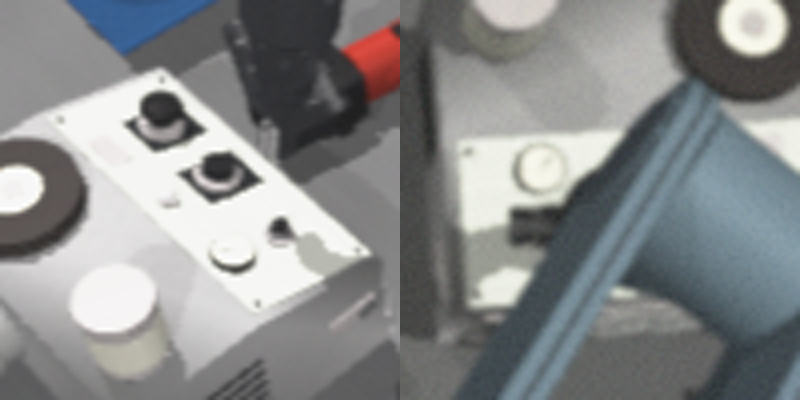

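The scene crop shows the closed tips at full-frame (197.5,137.5), against a predicted (198.4,138.1), so the calibration agrees. The breaker is uncovered and the path to it is clear. Next I approach it.

>>> arm_command(
  dr=[
    [0, 0, 0],
    [0, 0, 0],
    [0, 0, 0],
    [0, 0, 0],
  ],
  xyz=[
    [2, 0.3, -0.7],
    [4.5, 0.5, -1],
    [6.8, 0.5, -1],
    [6.8, 0.5, -1],
  ],
  hand=[0, 0, 0, 0],
)

```text
t: 2.58
ee_pos: [567.0, -175.3, 174.9]
ee_rot: [-0.009, 0.61, 0.014, 0.792]
force: [-0.2, 0.9, -0.5]
finger_gap: -0.1
```

```bash
python3 - <<'E'
from h import *
np.set_printoptions(precision=2,suppress=True)
im=bot.grab_frame("scene")[...,::-1]
s=bot.sense();print(s["t"],s["ee_pos"],s["force"])
R,a=ori(1.9,15,0)
print(plan(s["ee_pos"],s["ee_rot"],[574.8,-181.8,153],R,0)[:2])
tip=s["ee_pos"]+Ro.from_quat(s["ee_rot"]).apply([14,0,0]);print(tip,proj("scene",tip))
cv2.imwrite("pics/m3.png",cv2.resize(im[125:185,160:240],(800,600),interpolation=2))
E
```

```text
2.625 [ 567.68 -175.86  176.31] [-0.43 -0.51  0.26]
(array([ 1.03, -0.62,  0.07]), array([-0.04, -0.04, -0.14]))
[ 571.29 -175.7   162.79] (np.float64(201.63311723100645), np.float64(154.51385792010103))
```

View pics/m3.png

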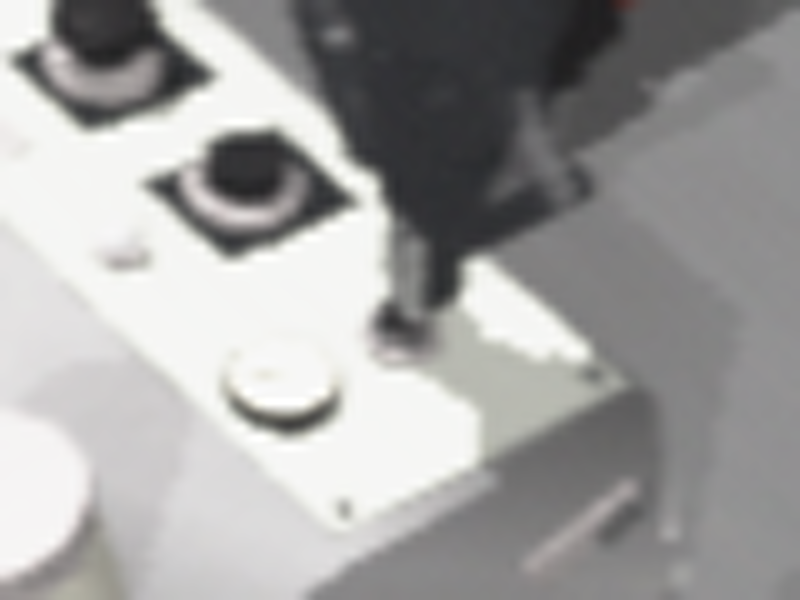

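The tip is at about (203,155), roughly 6 mm to the +y side of the plunger at (200,156.5). I'll correct sideways and then push in steps.

>>> arm_command(
  dr=[
    [0, 0, 0],
    [0, 0, 0],
    [0, 0, 0],
    [0, 0, 0],
  ],
  xyz=[
    [0, -0.5, 0.1],
    [0, -0.5, 0.1],
    [0.5, -0.5, 0.1],
    [0.9, -0.5, 0.1],
  ],
  hand=[0, 0, 0, 0],
)

```text
t: 3.12
ee_pos: [571.9, -181.8, 168.7]
ee_rot: [-0.01, 0.608, 0.013, 0.794]
force: [-1.2, 0.3, 3.5]
finger_gap: 0.0
```

>>> arm_command(
  dr=[
    [0, 0, 0],
    [0, 0, 0],
    [0, 0, 0],
  ],
  xyz=[
    [0.2, 0, 0],
    [0.4, 0, 0],
    [0.4, 0, 0],
  ],
  hand=[0, 0, 0],
)

```text
t: 3.5
ee_pos: [572.9, -181.7, 164.7]
ee_rot: [-0.01, 0.608, 0.013, 0.794]
force: [-0.5, -0.7, 1.1]
finger_gap: -0.0
```

>>> arm_command(
  dr=[
    [0, 0, 0],
    [0, 0, 0],
  ],
  xyz=[
    [0.2, 0, 0],
    [0.2, 0, 0],
  ],
  hand=[0, 0],
)

```text
t: 3.75
ee_pos: [573.4, -181.7, 162.9]
ee_rot: [-0.01, 0.608, 0.013, 0.794]
force: [-1.5, -0.6, 3.8]
finger_gap: -0.1
```

>>> arm_command(
  dr=[
    [0, 0, 0],
    [0, 0, 0],
  ],
  xyz=[
    [0.2, 0, 0],
    [0.2, 0, 0],
  ],
  hand=[0, 0],
)

```text
t: 4.0
ee_pos: [573.5, -181.7, 162.6]
ee_rot: [-0.01, 0.608, 0.013, 0.794]
force: [-9.1, 1.2, 16.0]
finger_gap: -0.4
```

>>> arm_command(
  dr=[
    [0, 0, 0],
    [0, 0, 0],
  ],
  xyz=[
    [0.2, 0, 0],
    [0.2, 0, 0],
  ],
  hand=[0, 0],
)

```text
t: 4.25
ee_pos: [573.7, -181.7, 162.3]
ee_rot: [-0.011, 0.608, 0.013, 0.794]
force: [-16.6, 3.2, 27.9]
finger_gap: -0.1
```

The breaker has bottomed: at z 162.6 the force jumped from 4 N to 28 N after about 6 mm or more of pushing. I'll retract, move 85 mm along -y and measure again.

>>> arm_command(
  dr=[
    [0, 0, 0],
    [0, 0, 0],
    [0, 0, 0],
    [0, 0, 0],
    [0, 0, 0],
  ],
  xyz=[
    [-1.8, 0, 0],
    [-3.5, 0, 0],
    [-3.5, -4.2, 0],
    [-3.5, -8.5, 0],
    [-3.5, -8.5, 0],
  ],
  hand=[0, 0, 0, 0, 0],
)

```text
t: 4.88
ee_pos: [568.0, -269.9, 192.6]
ee_rot: [-0.009, 0.608, 0.012, 0.794]
force: [-0.5, 0.5, -0.6]
finger_gap: -0.0
```

```bash
python3 - <<'E'
from h import *
np.set_printoptions(precision=2,suppress=True)
im=bot.grab_frame("scene")[...,::-1]; im2=bot.grab_frame("top")[...,::-1]
s=bot.sense();print(s["t"],s["ee_pos"],s["force"])
R,a=ori(1.9,15,0)
print(plan(s["ee_pos"],s["ee_rot"],[575.9,-266,160.3],R,0)[:2])
tip=s["ee_pos"]+Ro.from_quat(s["ee_rot"]).apply([14,0,0]);print(tip,proj("scene",tip))
cv2.imwrite("pics/m4.png",np.hstack([cv2.resize(i,(400,400),interpolation=2) for i in(im[120:180,150:210],im2[130:190,290:350])]))
E
```

```text
4.975 [ 567.6  -266.72  192.13] [ 0.25  1.21 -0.69]
(array([ 1.89,  0.04, -0.02]), array([-0.11,  0.03, -0.11]))
[ 571.23 -266.57  178.61] (np.float64(184.8796915605489), np.float64(135.78957994201477))
```

View pics/m4.png

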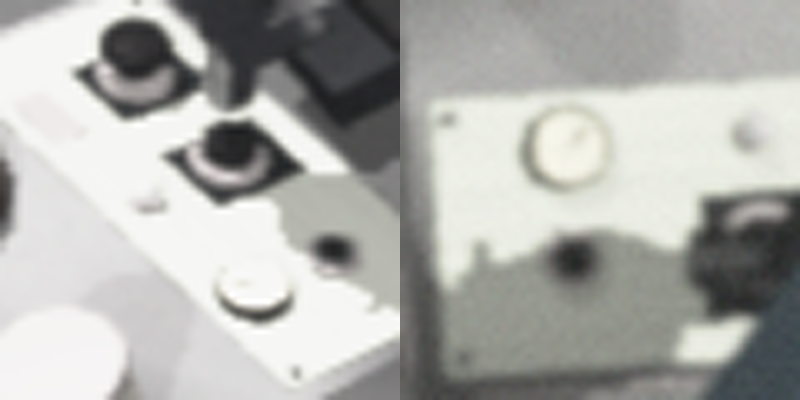

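The breaker, at crop (333,247), now stands noticeably shorter. The tips are right over the start cap, so I'll press it next.

>>> arm_command(
  dr=[
    [0, 0, 0],
    [0, 0, 0],
    [0, 0, 0],
  ],
  xyz=[
    [0.9, 0, 0],
    [1.8, 0, 0],
    [1.8, 0, 0],
  ],
  hand=[0, 0, 0],
)

```text
t: 5.35
ee_pos: [572.5, -265.4, 174.2]
ee_rot: [-0.009, 0.609, 0.014, 0.793]
force: [-0.5, 1.2, 1.6]
finger_gap: 0.5
```

>>> arm_command(
  dr=[
    [0, 0, 0],
    [0, 0, 0],
    [0, 0, 0],
  ],
  xyz=[
    [0.3, 0, 0],
    [0.5, 0, 0],
    [0.5, 0, 0],
  ],
  hand=[0, 0, 0],
)

```text
t: 5.72
ee_pos: [574.0, -266.3, 170.6]
ee_rot: [-0.009, 0.608, 0.014, 0.794]
force: [-1.8, 2.3, 3.6]
finger_gap: -0.0
```

>>> arm_command(
  dr=[
    [0, 0, 0],
    [0, 0, 0],
  ],
  xyz=[
    [0.2, 0, 0],
    [0.3, 0, 0],
  ],
  hand=[0, 0],
)

```text
t: 5.98
ee_pos: [574.8, -266.5, 168.4]
ee_rot: [-0.01, 0.608, 0.013, 0.794]
force: [-6.7, 5.9, 13.1]
finger_gap: -0.1
```

>>> arm_command(
  dr=[
    [0, 0, 0],
    [0, 0, 0],
  ],
  xyz=[
    [0.15, 0, 0],
    [0.15, 0, 0],
  ],
  hand=[0, 0],
)

```text
t: 6.22
ee_pos: [574.9, -266.5, 168.3]
ee_rot: [-0.01, 0.608, 0.013, 0.794]
force: [-9.9, 5.1, 17.3]
finger_gap: -0.2
```

>>> arm_command(
  dr=[
    [0, 0, 0],
    [0, 0, 0],
    [0, 0, 0],
    [0, 0, 0],
  ],
  xyz=[
    [-2, 0, 0],
    [-5, 0, 0],
    [-10, 0, 0],
    [-10, 0, 0],
  ],
  hand=[0, 0, 0, 0],
)

```text
t: 6.72
ee_pos: [550.5, -269.9, 267.4]
ee_rot: [-0.012, 0.605, 0.011, 0.796]
force: [1.1, 0.6, -0.0]
finger_gap: 0.2
```

```bash
python3 - <<'E'
from h import *
np.set_printoptions(precision=2,suppress=True)
im=bot.grab_frame("scene")[...,::-1]
s=bot.sense();print(s["t"],s["ee_pos"],s["force"],s["joints"])
cv2.imwrite("pics/m5.png",cv2.resize(im[110:185,150:250],(800,600),interpolation=2))
R,a=ori(-4.3,18,0);n=a[:,2]
c=np.array([563,257,68.])           # frame top centre
on=c-5*n+19*n-23*a[:,1]              # aim 23 mm out
print("on point",c+14*n-19*a[:,1]," aim",on)
for b in(100,50,0): print(b,plan(s["ee_pos"],s["ee_rot"],on,R,b))
E
```

```text
6.775 [ 549.78 -268.98  264.81] [-0.38  0.38 -1.03] [-0.74  0.22  1.56  0.2   1.17 -2.41]
on point [557.26 238.38  81.31]  aim [556.96 234.39  81.31]
100 (array([ 6.78, 50.69, -3.08]), array([ 5.92, -2.7 , -1.58]), array([521.83, 237.03, 189.74]))
50 (array([11.77, 50.54, -2.85]), array([ 5.92, -2.7 , -1.58]), array([537.24, 235.87, 142.18]))
0 (array([16.76, 50.39, -2.62]), array([ 5.92, -2.7 , -1.58]), array([552.65, 234.71,  94.63]))
```

View pics/m5.png

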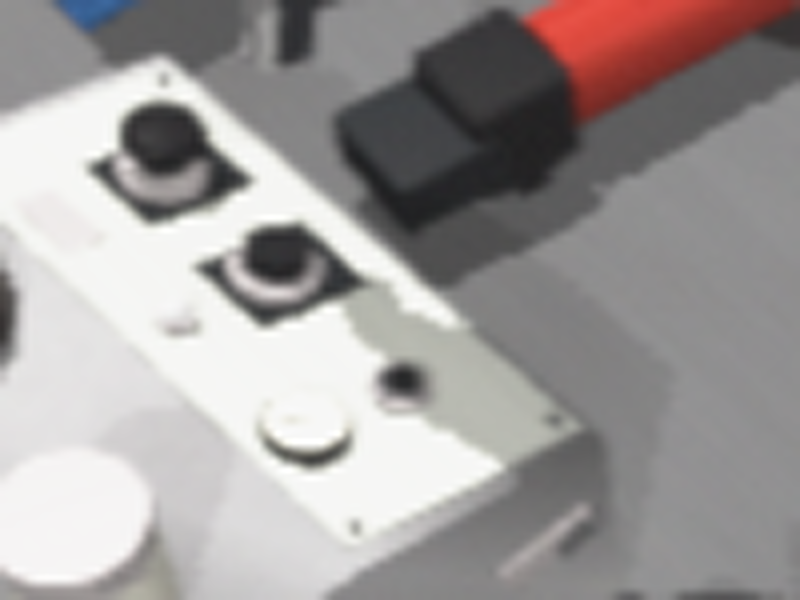

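The breaker, at crop (402,385), is in, with only about 2 mm showing above its collar. Start, at (278,250), is back up and the stop is untouched. Next I go to the rocker.

>>> arm_command(
  dr=[
    [0, 0, 0],
    [0, 0, 0],
    [0, 0, 0],
    [0, 0, 0],
    [0, 0, 0],
  ],
  xyz=[
    [0, 5, -1],
    [0, 10.5, -2],
    [0, 16, -3],
    [0, 21.5, -3],
    [0, 27, -3],
  ],
  hand=[0, 0, 0, 0, 0],
)

```text
t: 7.4
ee_pos: [510.6, 2.8, 253.6]
ee_rot: [-0.009, 0.609, 0.013, 0.793]
force: [0.9, 0.7, 0.3]
finger_gap: 0.1
```

>>> arm_command(
  dr=[
    [1.2, -0.5, -0.3],
    [2.4, -1, -0.6],
    [3.6, -1.6, -1],
    [4.8, -2.2, -1.3],
    [5.9, -2.7, -1.6],
  ],
  xyz=[
    [0, 5.5, 0],
    [0, 11, 0],
    [1, 16.5, 0],
    [2, 21, 0],
    [3, 23.7, 0],
  ],
  hand=[0, 0, 0, 0, 0],
)

```text
t: 8.02
ee_pos: [510.6, 240.7, 224.3]
ee_rot: [0.022, 0.59, -0.028, 0.807]
force: [-0.3, -0.4, -0.5]
finger_gap: 0.2
```

>>> arm_command(
  dr=[
    [0, 0, 0],
    [0, 0, 0],
  ],
  xyz=[
    [0, 0, 0],
    [0, 0, 0],
  ],
  hand=[0, 0],
)

```text
t: 8.28
ee_pos: [511.2, 238.0, 225.4]
ee_rot: [0.022, 0.59, -0.029, 0.807]
force: [-0.2, -0.0, 0.5]
finger_gap: -0.1
```

```bash
python3 - <<'E'
from h import *
np.set_printoptions(precision=2,suppress=True)
ims=[bot.grab_frame(n)[...,::-1] for n in("scene","top")]
s=bot.sense();print(s["t"],s["ee_pos"],s["force"],s["joints"])
R,a=ori(-4.3,18,0)
for b in(40,0): print(b,plan(s["ee_pos"],s["ee_rot"],[557,234.4,81.3],R,b)[:2])
tip=s["ee_pos"]+Ro.from_quat(s["ee_rot"]).apply([14,0,0]);print(tip,[proj(n,tip) for n in C])
E
```

```text
8.375 [511.64 237.47 226.25] [ 0.19 -0.22  0.9 ] [ 0.3   0.15  1.76 -0.14  0.94 -1.13]
40 (array([ 9.79,  0.01, -0.12]), array([-0.04, -0.23, -0.16]))
0 (array([13.79, -0.  , -0.1 ]), array([-0.04, -0.23, -0.16]))
[515.9  237.19 212.91] [(np.float64(304.1804211639386), np.float64(220.30359221113372)), (np.float64(170.0543948798356), np.float64(187.15383421649852))]
```

>>> arm_command(
  dr=[
    [0, 0, 0],
    [0, 0, 0],
    [0, 0, 0],
    [0, 0, 0],
  ],
  xyz=[
    [5, 0, -0.1],
    [10, 0, -0.1],
    [11.8, 0, -0.1],
    [11.8, 0, -0.1],
  ],
  hand=[0, 0, 0, 0],
)

```text
t: 8.88
ee_pos: [546.4, 235.3, 113.1]
ee_rot: [0.023, 0.59, -0.03, 0.807]
force: [-0.2, -0.0, 0.2]
finger_gap: 0.1
```

```bash
python3 - <<'E'
from h import *
np.set_printoptions(precision=2,suppress=True)
im=bot.grab_frame("scene")[...,::-1]
s=bot.sense();print(s["t"],s["ee_pos"],s["force"])
R,a=ori(-4.3,18,0)
print(plan(s["ee_pos"],s["ee_rot"],[557,234.4,81.3],R,0)[:2])
tip=s["ee_pos"]+Ro.from_quat(s["ee_rot"]).apply([14,0,0]);print(tip,proj("scene",tip))
cv2.imwrite("pics/m6.png",cv2.resize(im[215:290,250:350],(800,600),interpolation=2))
E
```

```text
8.925 [547.01 235.85 114.54] [0.17 0.39 1.02]
(array([ 2.07, -0.08, -0.06]), array([-0.05, -0.18, -0.19]))
[551.29 235.58 101.22] (np.float64(291.42771848736885), np.float64(243.81187638283964))
```

View pics/m6.png

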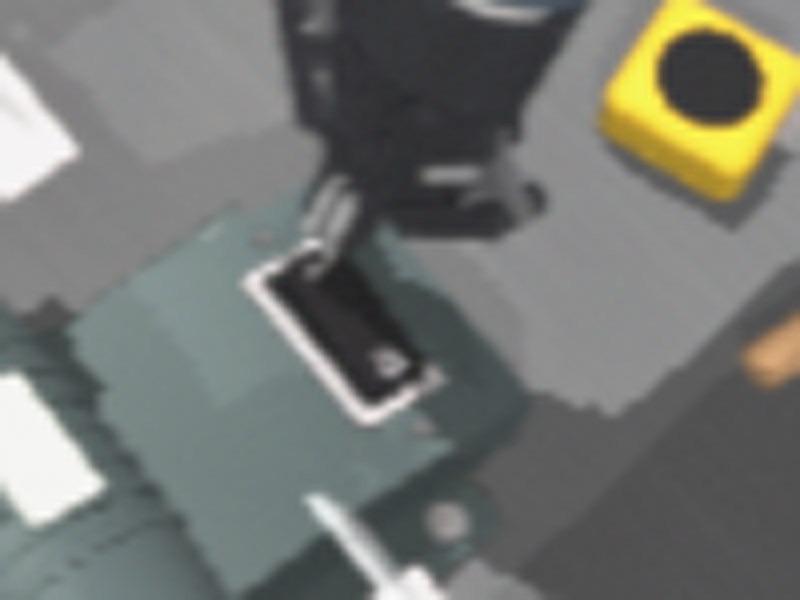

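The tip, at crop about (330,245), sits just above the ON bar at (318,265). I'll press in steps.

>>> arm_command(
  dr=[
    [0, 0, 0],
    [0, 0, 0],
    [0, 0, 0],
  ],
  xyz=[
    [1, -0.1, 0],
    [1.9, -0.1, 0],
    [2, -0.1, 0],
  ],
  hand=[0, 0, 0],
)

```text
t: 9.3
ee_pos: [552.7, 234.9, 94.7]
ee_rot: [0.023, 0.589, -0.029, 0.807]
force: [0.4, -1.9, 2.6]
finger_gap: 0.1
```

>>> arm_command(
  dr=[
    [0, 0, 0],
    [0, 0, 0],
    [0, 0, 0],
  ],
  xyz=[
    [0.2, 0, 0],
    [0.4, 0, 0],
    [0.4, 0, 0],
  ],
  hand=[0, 0, 0],
)

```text
t: 9.68
ee_pos: [553.7, 234.8, 90.9]
ee_rot: [0.023, 0.589, -0.029, 0.807]
force: [0.0, -1.2, 0.4]
finger_gap: 0.2
```

>>> arm_command(
  dr=[
    [0, 0, 0],
    [0, 0, 0],
  ],
  xyz=[
    [0.2, 0, 0],
    [0.2, 0, 0],
  ],
  hand=[0, 0],
)

```text
t: 9.93
ee_pos: [554.2, 234.8, 89.6]
ee_rot: [0.023, 0.589, -0.029, 0.807]
force: [-3.9, -2.4, 7.7]
finger_gap: -0.1
```

>>> arm_command(
  dr=[
    [0, 0, 0],
    [0, 0, 0],
  ],
  xyz=[
    [0.2, 0, 0],
    [0.2, 0, 0],
  ],
  hand=[0, 0],
)

```text
t: 10.18
ee_pos: [554.4, 234.8, 89.2]
ee_rot: [0.023, 0.588, -0.029, 0.808]
force: [-12.2, -2.4, 21.2]
finger_gap: -0.1
```

>>> arm_command(
  dr=[
    [0, 0, 0],
    [0, 0, 0],
  ],
  xyz=[
    [0.2, 0, 0],
    [0.2, 0, 0],
  ],
  hand=[0, 0],
)

```text
t: 10.42
ee_pos: [554.6, 234.9, 88.9]
ee_rot: [0.023, 0.588, -0.029, 0.808]
force: [-20.6, -4.7, 35.3]
finger_gap: 0.3
```

Bottomed hard, so I'll retract and verify.

>>> arm_command(
  dr=[
    [0, 0, 0],
    [0, 0, 0],
    [0, 0, 0],
    [0, 0, 0],
    [0, 0, 0],
  ],
  xyz=[
    [-2, 0, 0],
    [-7, 0, 0],
    [-12, 0, -3],
    [-12, 0, -8],
    [-12, 0, -12],
  ],
  hand=[0, 0, 0, 0, 0],
)

```text
t: 11.05
ee_pos: [403.2, 245.8, 162.8]
ee_rot: [0.023, 0.589, -0.029, 0.808]
force: [0.2, -0.2, 0.1]
finger_gap: 0.0
```

>>> arm_command(
  dr=[
    [0, 0, 0],
    [0, 0, 0],
    [0, 0, 0],
    [0, 0, 0],
  ],
  xyz=[
    [0, 0, 0],
    [0, 0, 0],
    [0, 0, 0],
    [0, 0, 0],
  ],
  hand=[0, 0, 0, 0],
)

```text
t: 11.55
ee_pos: [406.0, 245.6, 162.9]
ee_rot: [0.023, 0.589, -0.029, 0.807]
force: [-0.5, -0.3, -0.8]
finger_gap: -0.0
```

```bash
python3 - <<'E'
from h import *
im=bot.grab_frame("scene")[...,::-1]
s=bot.sense();print(s["t"],s["ee_pos"],s["force"])
o=cv2.imread("pics/scene0.png")
cr=lambda i,x,y:cv2.resize(i[y:y+56,x:x+75],(400,300),interpolation=2)
cv2.imwrite("pics/m7.png",np.vstack([np.hstack([cr(i,255,225),cr(i,155,115)]) for i in(o,im)]))
E
```

```text
11.6 [405.75802906 245.48458933 162.82438643] [0.2565785  0.65995835 0.91577733]
```

View pics/m7.png

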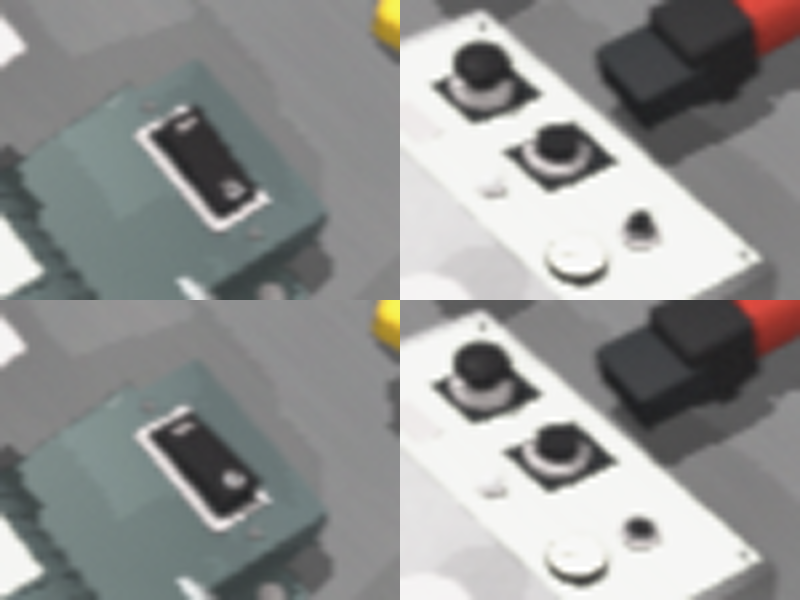

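Comparing before (top) with after (bottom):
- **Rocker:** its ON end, at (182,428), has dropped inside the frame, and the OFF ring half, at (235,480), is raised.
- **Breaker:** it is in, at (640,530).
- **Start and stop:** both stand at their original heights.

The arm is clear, so I'll hand in.

```bash
python3 -c "
from workcell import bot
print(bot.close_job())"
```

```text
the job is handed in; nothing more can be done
None
```

The job is done in the order asked, and I handed it in at about 11.6 s, well inside the 69 s limit.

| Step | What the press showed | Last picture |
|---|---|---|
| Breaker | Pushed at about 4 N for at least 6 mm, then hit a hard stop at up to about 32 N | In, just above its collar |
| Start | Bottomed at about 20 N, at the height expected from the breaker's end stop, then released | Back at its original height |
| Rocker | ON half pressed to a hard stop at about 41 N on the fingertips | ON half down, OFF half raised |

In the last picture the stop button looks unchanged, and so do the parts of the angle grinder and tape measure in view. The arm was clear, with force readings at noise level. I did not photograph the other loose items again, but the planned paths stayed clear of them.

The only disagreements were small. The breaker sat about 4 mm higher than my first camera estimate. My first approach to it was also about 6 mm off sideways, which I corrected before pressing.

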